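Cure a rocking riser shelf with spirit level and levelling foot

TASK

The wooden riser shelf rocks because the levelling foot at its far right corner, the one with the round fluted knob on top, is screwed in too far. Give the spirit level that lies across the shelf a quarter turn, lay it lengthwise on the board with its side along the back rail and let go of it; then turn the knob until the bubble stands centred between its two lines while you press the level down at its end next to the knob, so that the shelf bears on that foot. Finish while still holding the level pressed down there with a light, steady push (about 1 kg), and leave the tin and the jar standing where they are on the shelf.

Things in the scene. Friction and masses are not known exactly. Their poses are not given: they have to be found in the camera images.
- shelf: wooden riser shelf, loose on the worktop, 2.2 kg. Board 220 mm deep (its x, away from the robot), 330 mm long (its y), 18 mm thick, top face 63 mm above the worktop; origin on the worktop under the board's middle, z up. Four feet at x = +-78, y = +-135 mm: the one at x = +78, y = -135 is the levelling foot, the three others are fixed and stand level
- rail (a point): back rail: a low strip on the board along its far edge, 8 mm high and 9 mm thick, 285 mm long (along the shelf's y). The point is the middle of its near face, at board height; axes as the shelf's. It stays clear of the knob
- level: spirit level, aluminium, 0.3 kg: straight bar 180 mm long (its x), 22 mm wide (y), 52 mm high (z up), origin at the centre of its flat underside. Lies loose on the board, found across the shelf. Its clear vial lies along x in the top edge within 37 mm of the middle; beyond x = +-40 mm the top is solid and may be pressed
- level_grip (a point): where to take the level: at its middle, 34 mm above its underside, 18 mm below its top; axes as level. Fingertips reaching 19 mm below this point still pass over the back rail
- bubble (a joint): pale bubble, 19 mm long: metres along the level's x from the middle of its two black lines (25 mm apart); 0 = centred, limits +-0.020. Runs to the high end, 1.2 mm per mrad of slope, settles in 1.5 s. Level lengthwise and shelf pressed onto the levelling foot: 4.4 mm per mm of foot height. With no push there it reads centred though the foot hangs clear
- knob_grip (a point): middle of the levelling foot's round fluted steel knob, half-way up: 36 mm diameter, 22 mm high, axis upright, underside 17 to 19 mm above the board as found. Clockwise from above screws the foot down (raises that corner) 1.27 mm per rad, 8 mm a turn; the knob goes down with it. Takes 0.06 N m, stays where left, is not turned by a push. The right place is 1.4 to 2.9 rad away
- jack_foot: levelling foot: black domed pad on a steel spindle; origin at the pad's lowest point, z up. Found hanging 1.8 to 3.7 mm clear of the worktop: the jar and tin across the shelf hold it on its three fixed feet; a push of 3 to 4 N on the level's end near the knob tips it down onto this foot, 8 to 10 N there loads the foot well
- tin: food tin, 75 mm diameter, 58 mm high, standing on the left part of the board; origin at the centre of its underside
- jam: jam jar, 69 mm diameter, 99 mm high, standing on the near left corner of the board; origin at the centre of its underside

How it is judged:
On the way:
1. the level lies lengthwise along the back rail, flat on the board, let go (angle between the x axis of level and the y axis of shelf, either way round below 0.12 rad and x of level_grip in the frame of shelf between 0.076 and 0.095 m and z of level_grip in the frame of shelf between 0.093 and 0.101 m and angle between level's own z axis and vertical below 0.06 rad and contact force between the fingers and level below 0.2 N and linear speed of level below 0.02 m/s), for 0.2 s.
At the end, for the whole second after the job is handed in: the level lies flat along the back rail (within 10 mm and 7 degrees), the fingers press it (7 to 30 N between level and board, 3 N of it weight), the levelling foot bears on the worktop with over 1 N, the knob is free of the fingers, and the bubble is within 3.5 mm of the middle (angle between the x axis of level and the y axis of shelf, either way round below 0.12 rad and x of level_grip in the frame of shelf between 0.076 and 0.095 m and z of level_grip in the frame of shelf between 0.093 and 0.101 m and angle between level's own z axis and vertical below 0.06 rad and value of joint bubble between -0.0035 and 0.0035 m and contact force between level and shelf between 7 and 30 N and contact force between the fingers and level above 3 N and contact force between jack_foot and anything else above 1 N and contact force between the fingers and jack_foot below 0.2 N and linear speed of shelf below 0.01 m/s); the arm keeps its last pose, push and grip.
It fails at once if the tin or the jar was tipped or shifted (angle between any of tin, jam's own z axis and vertical above 0.3 rad or x of tin in the frame of shelf below -0.025 m or x of tin in the frame of shelf above 0.036 m or y of any of tin, jam in the frame of shelf below 0.08 m or y of any of tin, jam in the frame of shelf above 0.145 m or x of jam in the frame of shelf below -0.102 m or x of jam in the frame of shelf above -0.042 m).
It fails at once if the shelf was pushed away from its place (distance of shelf from where it was at the start of the episode above 0.05 m).
It fails at once if the level was pressed or struck hard (contact force between level and shelf above 60 N).
It also fails if it takes over 72 s, if anything falls off the work surface, if the arm or the gripper's body presses on something with over 40 N, if the wrist force passes 120 N, or if a joint passes its speed limit or range.

ROBOT

A 7-joint arm with a two-finger parallel gripper is mounted at the origin on a cart in front of the work surface, level with it; the furniture and walls round the work are solid. World frame = base frame: x ahead of the robot, y to its left, z up, the work surface at z = 0. Lengths are in m, angles in rad, forces in N, time in s.
With the tool pointing down it reaches from about 0.35 to 0.9 m from the base axis. Payload 7.2 kg.
Tool frame: the origin (TCP) lies between the finger pads; the fingertips stand 8 mm ahead of it and the grasp point (between the pads) lies 11 mm behind it; z points along the fingers, y is the line along which they close (so a half turn about z gives the same grasp; the last joint's range is limited). The gripper opens to 88 mm and grips with 3 to 60 N. Pads are 20 mm wide; open, the fingers measure 115 mm over their backs; the gripper's body (75 mm by 178 mm) begins 61 mm behind the grasp point.
Start: joints at [-1.314, 0.411, -0.013, 1.596, 0.006, 1.134, -0.082], TCP at [0.199, 0.592, 0.231] pointing down, gripper open.
Joint ranges: [-2.95, 2.95], [-0.29, 1.99], [-1.47, 1.44], [0.14, 2.54], [-1.03, 4.17], [0.13, 1.85], [-2.86, 2.86]. Speed limits (rad/s): [2.39, 2.39, 3.01, 3.01, 3.14, 3.14, 3.14].

INTERFACE

Orientations are given as a rotation vector (axis times angle).
In Python, from workcell import env gives the robot as it stands.
- The arm moves only by the tool arm_command, never from a script. Its argument "moves" is text: rows parted by semicolons, each of 5 numbers parted by spaces: the shift along the tool's x, y, z in cm, then the turn about the tool's z in rad, then the gripper's target within -1 to 1 (shut at 1, half-way at 0, fully open at -1). In form: x y z roll grip; .... A call has 1 to 5 rows; each row is the pose to reach, as a shift and turn from the pose commanded when the call began, along the tool's axes at that moment; what a row does not reach only later rows make up. A row lasts 1/8 s, in which the tool goes at most 62.5 mm and 10.7 degrees, less where a joint would pass 70% of its speed; a pose out of reach is approached as far as the arm can. A call with a gripper value outside its range is refused whole. The fingers move at their own pace and stop on an object; "force" is the grip in N (left out, the last holds). Time passes only in rows, so rows that repeat a pose let the fingers close. It gives the time, the measured TCP pose, the force and the opening at its end, in the units of the state.
- env.read_state(): the state, without advancing time (a new reading comes with each control period).
- env.read_camera(name): name is "scene" or "top" or "wrist"; returns a dict with "image" (400x640x3 uint8, blue, green, red), "camera_matrix" (3x3 intrinsics, pixels), "world_to_cam" (4x4, takes a point from world to camera coordinates). Camera axes: x right, y up, looking along -z (the intrinsics and any distortion apply to the point x, -y, -z); pixel columns grow to the right and rows downward; lengths in m; the calibration is good to about 2 mm. A picture is of the moment at which its call begins. There is no depth.
- env.finish_job(): hands the job in, once; it reports no verdict.
The state is a dict: "time_s": time; "qpos": joint angles; "dq": joint speeds; "tau": joint torques, N m; "ee_pos": TCP position; "eef_rot": TCP orientation; "wrist_force": force on the tool from outside, world axes, zero at the start; "moment": the same for the moment, N m; "gripper_width": finger opening in m.
Only numpy, scipy, OpenCV 4.12 (cv2) and the standard library are available. Lean on these libraries where they do the work, as an engineer would, in place of code of your own. Each camera call takes 0.05 s, during which the arm holds its last target. There are 200 camera calls.

## Working session

There is one attempt and no reset: what is moved stays moved. The work goes in short steps, Python scripts to look and compute and a tool call to move; the robot and the scene stay as the last step left them, time stands still between calls to the robot, and variables do not carry over. Pictures are saved under pics/ and viewed, on a budget of 10 in all, crops included, one or two more only if the job needs it, and the job is handed in when it is done.

Besides the shell and the picture viewer there is one more tool, called after ">>>" as name(argument=value, ...), one argument or row to a line, values as JSON. arm_command: Moves the arm, as the interface text tells. Its arguments: {"type":"object","properties":{"moves":{"type":"string"},"force":{"type":"number"}},"required":["moves"]}

```bash
mkdir -p pics; cat > h.py <<'E'
import numpy as np, cv2
from workcell import env
from scipy.spatial.transform import Rotation as R
def cam(n,f=None):
    c=env.read_camera(n)
    if f: cv2.imwrite('pics/'+f,c['image'])
    return c
def ray(c,u,v):
    K=np.array(c['camera_matrix']);W=np.array(c['world_to_cam'])
    d=np.linalg.inv(K)@[u,v,1]; d=np.array([d[0],-d[1],-d[2]])
    return -W[:3,:3].T@W[:3,3], W[:3,:3].T@d
def onz(c,u,v,z):
    o,d=ray(c,u,v); return o+d*(z-o[2])/d[2]
def proj(c,p):
    K=np.array(c['camera_matrix']);W=np.array(c['world_to_cam'])
    q=W[:3,:3]@p+W[:3,3]; q=K@[q[0],-q[1],-q[2]]; return q[:2]/q[2]
E
python3 - <<'E'
from h import *
s=env.read_state();print({k:np.round(v,3) for k,v in s.items()})
a=cam('scene');b=cam('top')
for c in(a,b):
    o,d=ray(c,320,200);print(o,d,np.array(c['camera_matrix']).round(1).tolist())
cv2.imwrite('pics/s.png',a['image']);cv2.imwrite('pics/t.png',b['image'])
E
```

```text
{'time_s': np.float64(0.0), 'qpos': array([-1.314,  0.412, -0.013,  1.597,  0.006,  1.134, -0.082]), 'dq': array([-0.001,  0.002,  0.001, -0.002, -0.001, -0.   , -0.001]), 'tau': array([-1.0000e-03, -5.8795e+01,  6.4100e-01, -2.9108e+01, -5.4000e-02,
        1.8000e-02,  0.0000e+00]), 'ee_pos': array([0.199, 0.592, 0.23 ]), 'eef_rot': array([-5.08e-01, -3.10e+00,  2.00e-03]), 'wrist_force': array([ 0.549, -0.391, -0.245]), 'moment': array([-0.011, -0.004, -0.03 ]), 'gripper_width': np.float64(0.088)}
[ 0.12535933 -0.35999936  0.72549216] [ 0.44865877  0.49069648 -0.74699888] [[395.4, 0.0, 323.5], [0.0, 395.4, 201.0], [0.0, 0.0, 1.0]]
[0.35503994 0.03984693 0.9353498 ] [ 0.19473727  0.03944021 -0.98026004] [[379.0, 0.0, 327.0], [0.0, 379.0, 202.6], [0.0, 0.0, 1.0]]
```

View pics/t.png

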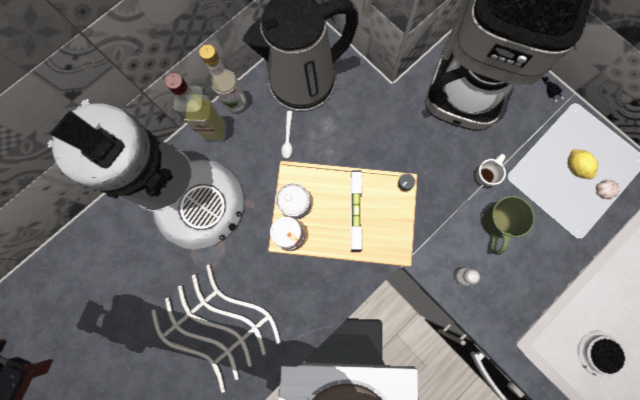

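View pics/s.png

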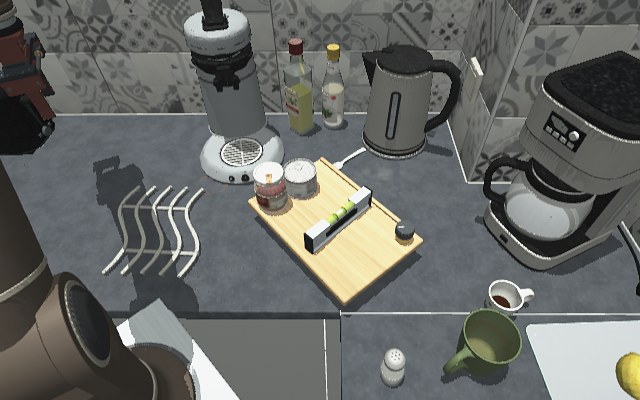

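The top view shows the board with corners near (279,163), (417,173), (411,264) and (271,255). The level runs across it from (356,172) to (356,250), the knob is at (406,182), and the tin and jar are on the left at (293,200) and (287,233). The scene view agrees. Next I measure these.

```bash
cat > m.py <<'E'
from h import *
def shelf(c):
    im=c['image'];hsv=cv2.cvtColor(im,cv2.COLOR_BGR2HSV)
    roi=np.zeros(im.shape[:2],np.uint8);roi[150:280,255:432]=255
    wood=cv2.inRange(hsv,(10,60,120),(24,255,255))&roi
    wood=cv2.morphologyEx(wood,cv2.MORPH_OPEN,np.ones((3,3)))
    p=cv2.findNonZero(wood).reshape(-1,2)
    P=np.array([onz(c,u,v,.063)[:2] for u,v in p],np.float32)
    return cv2.minAreaRect(P)
def level(c,box,z=.115):
    im=c['image'];x0,y0,x1,y1=box
    hsv=cv2.cvtColor(im,cv2.COLOR_BGR2HSV)
    roi=np.zeros(im.shape[:2],np.uint8);roi[y0:y1,x0:x1]=255
    w=cv2.inRange(hsv,(0,0,190),(180,45,255))|cv2.inRange(hsv,(28,80,60),(50,255,255))
    w&=roi
    p=cv2.findNonZero(w).reshape(-1,2)
    P=np.array([onz(c,u,v,z)[:2] for u,v in p],np.float32)
    return cv2.minAreaRect(P)
E
python3 - <<'E'
from m import *
c=cam('top')
print('shelf',shelf(c)); print(cv2.boxPoints(shelf(c)))
print('level',level(c,(335,160,380,262)));print(cv2.boxPoints(level(c,(335,160,380,262))))
print('knob',onz(c,406,182,.102))
for u,v in((279,163),(417,173),(411,264),(271,255)):print(onz(c,u,v,.063))
# tops
print('tin',onz(c,293,200,.121),'jam',onz(c,287,233,.162))
print(R.from_rotvec(env.read_state()['eef_rot']).as_matrix().round(3))
# zoom
im=cv2.resize(c['image'][150:275,260:430],None,fx=4,fy=4,interpolation=cv2.INTER_CUBIC);cv2.imwrite('pics/z.png',im)
E
```

```text
shelf ((0.5014441609382629, 0.019256263971328735), (0.32929179072380066, 0.2197815477848053), 85.54471588134766)
[[ 0.37909558 -0.13635568]
 [ 0.598213   -0.15342854]
 [ 0.62379277  0.17486821]
 [ 0.4046753   0.19194107]]
level ((0.49922317266464233, -0.004466000944375992), (0.16954191029071808, 0.02660098485648632), 0.6628082394599915)
[[ 0.41430402  0.00785298]
 [ 0.41461176 -0.01874623]
 [ 0.5841423  -0.01678498]
 [ 0.5838346   0.00981423]]
knob [ 0.5668891  -0.11927859  0.102     ]
[0.61624382 0.17613143 0.063     ]
[ 0.59941231 -0.15294727  0.063     ]
[ 0.38580123 -0.13595519  0.063     ]
[0.39720531 0.18299163 0.063     ]
tin [0.5153145  0.13186318 0.121     ] jam [0.43801166 0.13640821 0.162     ]
[[-0.948  0.319 -0.   ]
 [ 0.319  0.948 -0.001]
 [-0.    -0.001 -1.   ]]
```

View pics/z.png

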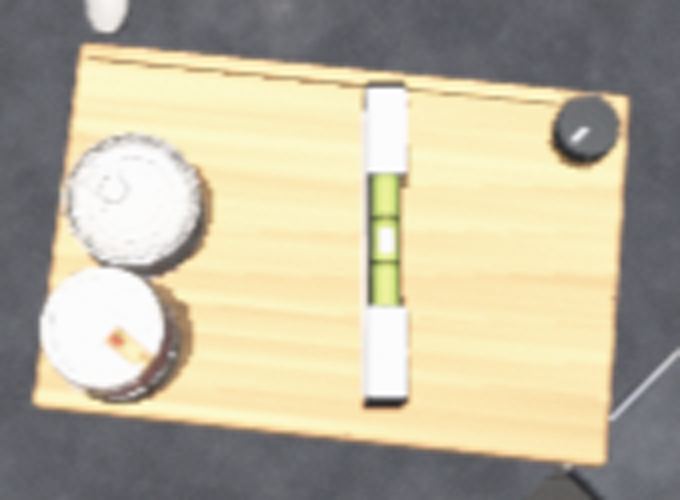

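>>> arm_command(
  moves="-4.2 -4.2 0 0 -1; -8.4 -8.4 0 0 -1; -12.6 -12.6 0 0 -1; -16.8 -16.8 0 0 -1; -21 -21 0 0 -1",
  force=25,
)

```text
time_s: 0.78
ee_pos: [0.332, 0.3244, 0.2306]
eef_rot: [0.508, 3.1, 0.0]
wrist_force: [0.4, 0.7, 0.2]
gripper_width: 0.0876
```

>>> arm_command(
  moves="-4.2 -4.2 0 0 -1; -8.4 -8.4 0 0 -1; -12.6 -12.6 0 0 -1; -16.8 -16.8 0 0 -1; -21 -21 0 0 -1",
)

```text
time_s: 1.4
ee_pos: [0.464, 0.0585, 0.2308]
eef_rot: [0.507, 3.1, 0.001]
wrist_force: [0.2, 0.3, -0.3]
gripper_width: 0.0877
```

>>> arm_command(
  moves="-3 -3 0 -0.17 -1; -5.5 -5 0 -0.337 -1; -5.5 -5 0 -0.337 -1; -5.5 -5 0 -0.337 -1",
)

```text
time_s: 1.9
ee_pos: [0.4991, -0.0041, 0.2303]
eef_rot: [0.016, -3.141, -0.001]
wrist_force: [-0.3, -0.1, 0.3]
gripper_width: 0.088
```

```bash
python3 - <<'E'
from m import *
c=cam('wrist','w1.png');t=cam('top')
s=env.read_state();print(s['ee_pos'],s['qpos'].round(3));print(R.from_rotvec(s['eef_rot']).as_matrix().round(3))
print(onz(t,356.5,210,.115), proj(c,np.array([.499,-.0045,.115])))
E
```

```text
[ 0.49914784 -0.00351063  0.23052373] [-0.423  0.197  0.389  1.916 -0.086  1.046  1.585]
[[-1.    -0.012 -0.   ]
 [-0.012  1.     0.   ]
 [ 0.     0.    -1.   ]]
[ 0.497686   -0.00792822  0.115     ] [317.36104618 192.01434605]
```

View pics/w1.png

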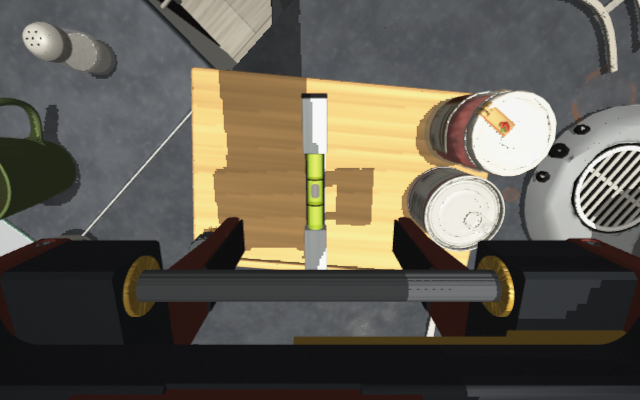

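The wrist view shows the level's vial middle at (315,192), against a projected (317,192), so the estimate holds. I'll go down and grip.

>>> arm_command(
  moves="0 -0.1 5 0 -1; 0 -0.1 10 0 -1; 0 -0.1 13 0 -1; 0 -0.1 14.3 0 -1; 0 -0.1 14.3 0 -1",
)

```text
time_s: 2.62
ee_pos: [0.4994, -0.0052, 0.0875]
eef_rot: [0.02, -3.141, -0.0]
wrist_force: [0.3, 0.4, 1.2]
gripper_width: 0.0877
```

>>> arm_command(
  moves="0 0 0 0 1; 0 0 0 0 1; 0 0 0 0 1; 0 0 0 0 1; 0 0 0 0 1",
  force=25,
)

```text
time_s: 3.25
ee_pos: [0.4997, -0.0057, 0.0877]
eef_rot: [-0.019, 3.141, 0.0]
wrist_force: [0.6, 0.7, -0.3]
gripper_width: 0.0412
```

>>> arm_command(
  moves="0 0 0 0 1; 0 0 -2 0 1; 0 0 -4 0 1; 0 0 -6 0 1; 0 0 -8 0 1",
)

```text
time_s: 3.88
ee_pos: [0.4991, -0.0057, 0.1678]
eef_rot: [0.019, -3.14, 0.0]
wrist_force: [0.8, -0.0, -2.8]
gripper_width: 0.0216
```

>>> arm_command(
  moves="-4.5 1.3 0 0 1; -9 2.7 0 0.1 1; -9 2.7 0 0.26 1; -9 2.7 0 0.42 1; -9 2.7 0 0.58 1",
)

```text
time_s: 4.5
ee_pos: [0.5887, 0.0224, 0.1667]
eef_rot: [-0.887, -3.012, 0.001]
wrist_force: [0.3, 0.2, -3.3]
gripper_width: 0.0221
```

>>> arm_command(
  moves="0 0 0 0.16 1; 0 0 0 0.32 1; 0 0 0 0.48 1; 0 0 0 0.64 1; 0 0 0 0.8 1",
)

```text
time_s: 5.12
ee_pos: [0.5888, 0.0225, 0.167]
eef_rot: [-1.991, -2.429, 0.001]
wrist_force: [-0.4, 0.8, -2.2]
gripper_width: 0.0221
```

>>> arm_command(
  moves="0 0 0 0.15 1; 0 0 0 0.28 1; 0 0 0 0.28 1; 0 0 0 0.28 1",
)

```text
time_s: 5.62
ee_pos: [0.5891, 0.0225, 0.1673]
eef_rot: [-2.302, -2.137, 0.001]
wrist_force: [0.1, 0.3, -2.7]
gripper_width: 0.0218
```

```bash
python3 - <<'E'
from m import *
s=env.read_state();print(s['ee_pos'],s['qpos'].round(3),s['gripper_width']);print(R.from_rotvec(s['eef_rot']).as_matrix().round(3))
c=cam('scene');w=cam('wrist')
a=cv2.resize(c['image'][60:260,240:460],None,fx=2,fy=2,interpolation=cv2.INTER_CUBIC)
b=w['image'][0:400,120:480]
cv2.imwrite('pics/c2.png',np.hstack([a,b]))
E
```

```text
[0.58907126 0.02252041 0.16731567] [-0.676  0.502  0.772  1.793 -0.407  1.013  0.182] 0.021798496116132743
[[ 0.074  0.997 -0.001]
 [ 0.997 -0.074 -0.   ]
 [-0.    -0.001 -1.   ]]
```

View pics/c2.png

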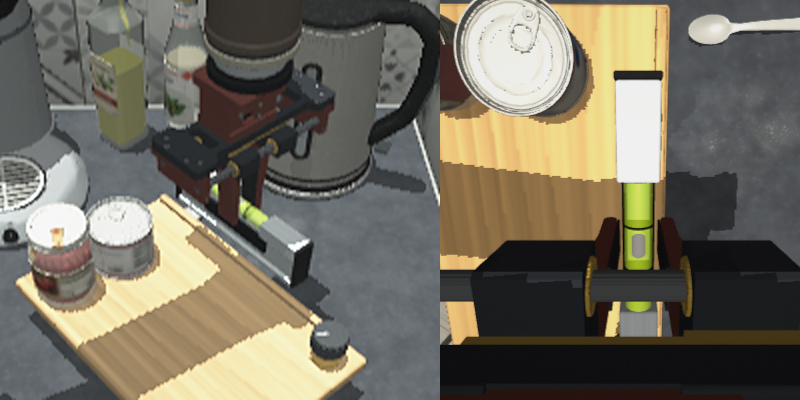

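```bash
python3 - <<'E'
from m import *
c=cam('scene')
for u,v in((396,179),(396,198.5)):
    o,d=ray(c,u,v)
    # both end-cap far corner & near corner candidates
    for xs in(.087+.011,.087-.011):
        p=np.array([.5014,.0193])+xs*np.array([.997,-.0777])-.08*np.array([.0777,.997])
        # min distance in xy: solve along y
        t=(p[1]-o[1])/d[1];print(u,v,xs,(o+t*d).round(4),p.round(4))
E
```

```text
396 179 0.09799999999999999 [ 0.5914 -0.0681  0.1837] [ 0.5929 -0.0681]
396 179 0.076 [ 0.5941 -0.0664  0.1805] [ 0.571  -0.0664]
396 198.5 0.09799999999999999 [ 0.6041 -0.0681  0.1176] [ 0.5929 -0.0681]
396 198.5 0.076 [ 0.6069 -0.0664  0.114 ] [ 0.571  -0.0664]
```

>>> arm_command(
  moves="0 0 2.5 0 1; 0 0 4.5 0 1; 0 0 5.8 0 1; 0 0 6.2 0 1; 0 0 6.2 0 1",
)

```text
time_s: 6.4
ee_pos: [0.5895, 0.0223, 0.1057]
eef_rot: [2.305, 2.134, -0.0]
wrist_force: [0.1, 0.3, -1.6]
gripper_width: 0.0218
```

>>> arm_command(
  moves="0 0 0.15 0 1; 0 0 0.3 0 1; 0 0 0.3 0 1",
)

```text
time_s: 6.78
ee_pos: [0.5901, 0.0222, 0.1039]
eef_rot: [2.305, 2.133, 0.003]
wrist_force: [-1.9, -0.3, 6.4]
gripper_width: 0.0219
```

>>> arm_command(
  moves="0 0 0.15 0 1; 0 0 0.3 0 1; 0 0 0.3 0 1",
)

```text
time_s: 7.15
ee_pos: [0.5911, 0.0213, 0.1026]
eef_rot: [2.304, 2.132, 0.005]
wrist_force: [-4.2, -2.1, 18.9]
gripper_width: 0.0219
```

>>> arm_command(
  moves="0 0 -0.2 0 1; 0 0 -0.4 0 1; 0 0 -0.4 0 1",
)

```text
time_s: 7.52
ee_pos: [0.5899, 0.0224, 0.1041]
eef_rot: [2.304, 2.134, 0.002]
wrist_force: [1.0, -0.3, 2.6]
gripper_width: 0.0218
```

```bash
python3 - <<'E'
from m import *
s=env.read_state();print(s['ee_pos'],s['wrist_force'],s['gripper_width'])
c=cam('scene');w=cam('wrist')
a=cv2.resize(c['image'][140:260,320:430],None,fx=4,fy=4,interpolation=cv2.INTER_CUBIC)
b=cv2.resize(w['image'][60:260,280:380],None,fx=2.4,fy=2.4)
cv2.imwrite('pics/c3.png',np.hstack([a,b]) if a.shape[0]==b.shape[0] else a)
for xs in(.101,.110):
  for z in(.063,.071):
    p=[np.append(np.array([.5014,.0193])+xs*np.array([.997,-.0777])+y*np.array([.0777,.997]),z) for y in(-.1,.1)]
    print(xs,z,[proj(c,q).round(1) for q in p],[proj(w,q).round(1) for q in p])
E
```

```text
[0.58988056 0.02239285 0.10405362] [ 1.01919303 -0.31652687  2.55309419] 0.021844824589691163
0.101 0.063 [array([397.4, 223.1]), array([335.8, 172.9])] [array([334.8, 351.5]), array([339.3,  80. ])]
0.101 0.071 [array([397.8, 220.7]), array([335.8, 170.5])] [array([335.4, 359.6]), array([340.3,  78.2])]
0.11 0.063 [array([400.3, 220.9]), array([338.6, 171.2])] [array([346.3, 351.5]), array([353.9,  80. ])]
0.11 0.071 [array([400.8, 218.6]), array([338.6, 168.7])] [array([347.3, 359.6]), array([355.5,  78.2])]
```

View pics/c3.png

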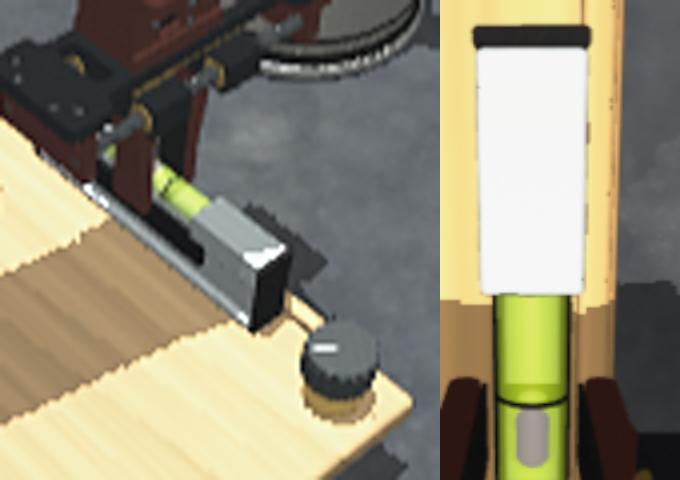

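```bash
python3 - <<'E'
from m import *
c=cam('scene')
tc=env.read_state()['ee_pos'][:2];X=np.array([.997,-.0777]);Y=np.array([.0777,.997])
print('tcp in shelf',(tc-[.5014,.0193])@X,(tc-[.5014,.0193])@Y)
for z in(.063,.071,.115,.123):
  print(z,[((proj(c,np.append(tc+dx*X-.09*Y,z))-[320,140])*4+1.5).round(0) for dx in(-.011,.011)])
E
```

```text
tcp in shelf 0.0879698821186367 0.00994550242967583
0.063 [array([252., 334.]), array([281., 314.])]
0.071 [array([254., 325.]), array([283., 304.])]
0.115 [array([262., 271.]), array([292., 250.])]
0.123 [array([264., 260.]), array([294., 239.])]
```

Projecting the level's corners for a resting height of 0.063 m puts them at (252,334) and (281,314). The picture shows them at about (255,330) and (283,315), so the level is on the board against the rail, just gripped about 16 mm low. I'll release it and go up.

>>> arm_command(
  moves="0 0 0 0 0; 0 0 0 0 0; 0 0 0 0 0; 0 0 -1 0 0; 0 0 -4 0 0",
)

```text
time_s: 8.3
ee_pos: [0.5884, 0.0224, 0.1434]
eef_rot: [-2.304, -2.133, 0.004]
wrist_force: [1.8, -0.1, 0.1]
gripper_width: 0.0439
```

>>> arm_command(
  moves="0 0 -4 0 0.05; 0 0 -8 0 0.05; 0 0 -8 0 0.05; 0 0 -8 0 0.05",
)

```text
time_s: 8.8
ee_pos: [0.589, 0.0226, 0.2235]
eef_rot: [-2.305, -2.134, -0.0]
wrist_force: [-0.9, 0.9, 0.1]
gripper_width: 0.0417
```

```bash
python3 - <<'E'
from m import *
s=env.read_state();print(s['ee_pos'],s['wrist_force'],s['qpos'].round(3),s['gripper_width'])
c=cam('scene');w=cam('wrist');t=cam('top')
a=cv2.resize(c['image'][140:260,320:430],None,fx=4,fy=4,interpolation=cv2.INTER_CUBIC)
b=cv2.resize(w['image'][0:400,200:440],None,fx=1.2,fy=1.2)
cv2.imwrite('pics/c4.png',np.hstack([a,b]))
E
```

```text
[0.58899525 0.02263859 0.22347638] [-0.88948593  0.91899122  0.06168262] [-0.71   0.442  0.814  1.734 -0.354  1.119  0.137] 0.04171124152321382
```

View pics/c4.png

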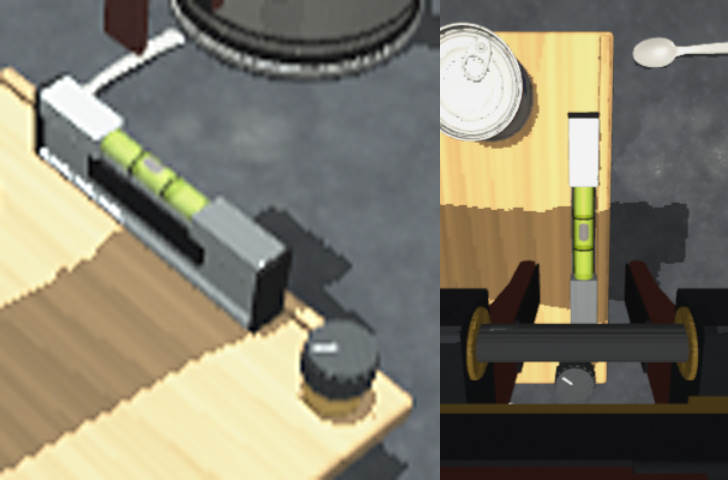

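>>> arm_command(
  moves="-3.6 0 0 0 0.8; -7.2 0 2 0 1; -7.2 0 6 0 1; -7.2 0 9 0 1; -7.2 0 9.5 0 1",
)

```text
time_s: 9.57
ee_pos: [0.5821, -0.0494, 0.1262]
eef_rot: [-2.304, -2.132, 0.006]
wrist_force: [-0.0, -0.1, 0.8]
gripper_width: 0.0004
```

>>> arm_command(
  moves="0 0 0.3 0 1; 0 0 0.6 0 1; 0 0 0.6 0 1",
)

```text
time_s: 9.95
ee_pos: [0.5842, -0.0493, 0.1233]
eef_rot: [2.305, 2.134, 0.001]
wrist_force: [0.3, 0.3, -0.7]
gripper_width: 0.0002
```

>>> arm_command(
  moves="0 0 0.1 0 1; 0 0 0.2 0 1; 0 0 0.2 0 1",
)

```text
time_s: 10.32
ee_pos: [0.5848, -0.0499, 0.1215]
eef_rot: [2.304, 2.133, 0.002]
wrist_force: [0.9, -2.3, 5.2]
gripper_width: 0.0004
```

>>> arm_command(
  moves="0 0 0.1 0 1; 0 0 0.2 0 1; 0 0 0.2 0 1",
)

```text
time_s: 10.7
ee_pos: [0.5858, -0.0504, 0.1205]
eef_rot: [2.303, 2.131, 0.005]
wrist_force: [2.8, -1.5, 11.6]
gripper_width: 0.0005
```

>>> arm_command(
  moves="0 0 0.05 0 1; 0 0 0.1 0 1; 0 0 0.1 0 1;0 0 0.1 0 1;0 0 0.1 0 1",
)

```text
time_s: 11.32
ee_pos: [0.5861, -0.0505, 0.1202]
eef_rot: [2.303, 2.131, 0.006]
wrist_force: [-0.8, -2.2, 17.9]
gripper_width: 0.0
```

>>> arm_command(
  moves="0 0 0 0 1; 0 0 0 0 1;0 0 0 0 1;0 0 0 0 1;0 0 0 0 1",
)

```text
time_s: 11.95
ee_pos: [0.5861, -0.0506, 0.1202]
eef_rot: [2.303, 2.131, 0.006]
wrist_force: [0.6, -2.7, 16.6]
gripper_width: 0.0005
```

>>> arm_command(
  moves="0 0 0 0 1; 0 0 0 0 1;0 0 0 0 1;0 0 0 0 1;0 0 0 0 1",
)

```text
time_s: 12.58
ee_pos: [0.5861, -0.0505, 0.1202]
eef_rot: [2.303, 2.131, 0.006]
wrist_force: [-0.1, -1.3, 17.5]
gripper_width: 0.0006
```

```bash
python3 - <<'E'
from m import *
s=env.read_state();print(s['ee_pos'],s['wrist_force'])
w=cam('wrist')
for a in(-.0125,0,.0125):
  p=np.array([.5014,.0193])+.088*np.array([.997,-.0777])+(.01+a)*np.array([.0777,.997]);print(proj(w,np.append(p,.112)))
cv2.imwrite('pics/c5.png',cv2.resize(w['image'][:, 220:440],None,fx=1.5,fy=1.5,interpolation=cv2.INTER_CUBIC))
E
```

```text
[ 0.58609375 -0.05054172  0.12023182] [-0.05242047 -1.33855539 17.53649262]
[314.70312104 130.58849619]
[314.62329823 106.22007459]
[314.54027116  80.87345394]
```

View pics/c5.png

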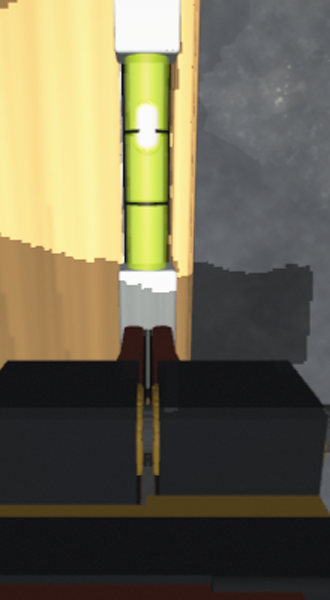

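The wrist view under about 17 N shows the lines at rows 131 and 204. The bubble spans 102–150, so it sits about 14 mm towards the end away from the knob. That puts the foot about 3.2 mm short, or about 2.5 rad clockwise. I'll go to the knob.

>>> arm_command(
  moves="0 0 -2 0 0.9; 0 0 -6 0 0.4; 0 0 -11 0 -0.1; -3.6 -0.5 -11 -0.15 -0.1; -7.2 -1.1 -11 -0.33 -0.1",
)

```text
time_s: 13.25
ee_pos: [0.5671, -0.1202, 0.2286]
eef_rot: [1.914, 2.491, 0.001]
wrist_force: [0.1, -0.0, -0.1]
gripper_width: 0.0411
```

>>> arm_command(
  moves="0 0 0 -0.17 -0.1; 0 0 0 -0.34 -0.1; 0 0 0 -0.51 -0.1; 0 0 0 -0.68 -0.1; 0 0 0 -0.82 -0.1",
)

```text
time_s: 13.88
ee_pos: [0.5667, -0.1202, 0.228]
eef_rot: [-0.766, -3.046, 0.0]
wrist_force: [0.5, 0.4, 0.5]
gripper_width: 0.0482
```

```bash
python3 - <<'E'
from m import *
s=env.read_state();print(s['ee_pos'],s['wrist_force'],s['qpos'].round(3),s['gripper_width']);print(R.from_rotvec(s['eef_rot']).as_matrix().round(3))
c=cam('scene');w=cam('wrist')
print('knob scene',onz(c,405.2,227,.103))
print(proj(w,np.array([.5678,-.12,.103])),proj(c,np.array([.5678,-.12,.103])))
cv2.imwrite('pics/c6.png',np.hstack([cv2.resize(c['image'][140:260,320:430],None,fx=10/3,fy=10/3,interpolation=cv2.INTER_CUBIC),w['image'][:,120:520]]))
E
```

```text
[ 0.56672088 -0.12016432  0.22795293] [0.46580195 0.41049864 0.52078872] [-0.303  0.366  0.565  1.742 -0.217  1.097  1.409] 0.0482027498201933
[[-0.881  0.473 -0.001]
 [ 0.473  0.881  0.   ]
 [ 0.001 -0.    -1.   ]]
knob scene [ 0.56923994 -0.12175134  0.103     ]
[318.62527407 190.73896295] [404.04188652 226.90855847]
```

View pics/c6.png

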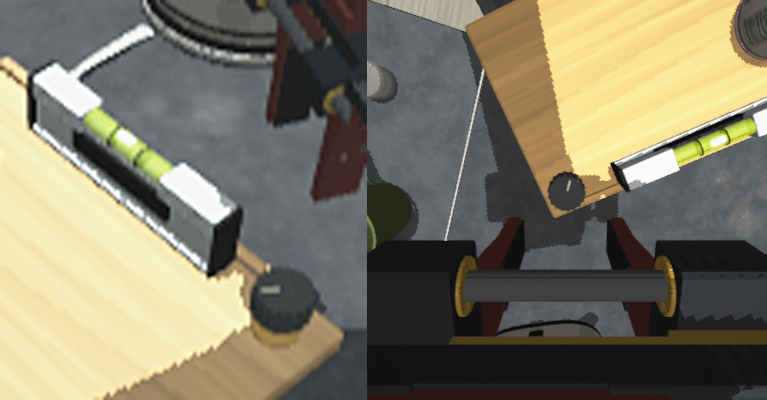

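The knob is at (320,190) in the wrist image against a projected (318.6,190.7), so it's aligned to within about 1 mm. I'll go down and grip it.

>>> arm_command(
  moves="-0.1 0.1 5 0 -0.1; -0.1 0.1 10 0 -0.1; -0.1 0.1 12.5 0 -0.1; -0.1 0.1 14.1 0 -0.1; -0.1 0.1 14.1 0 -0.1",
)

```text
time_s: 14.6
ee_pos: [0.5682, -0.1198, 0.0861]
eef_rot: [-0.776, -3.043, 0.001]
wrist_force: [0.5, -0.2, 1.1]
gripper_width: 0.0484
```

>>> arm_command(
  moves="0 0 0 0 0.4; 0 0 0 0 0.4; 0 0 0 0 0.4; 0 0 0 0 0.4",
  force=20,
)

```text
time_s: 15.1
ee_pos: [0.5693, -0.1203, 0.0874]
eef_rot: [0.774, 3.043, 0.0]
wrist_force: [1.3, -1.4, 3.9]
gripper_width: 0.0354
```

>>> arm_command(
  moves="0 0 0.02 0.16 0.4; 0 0 0.04 0.32 0.4; 0 0 0.06 0.48 0.4; 0 0 0.08 0.64 0.4; 0 0 0.1 0.8 0.4",
)

```text
time_s: 15.72
ee_pos: [0.5702, -0.1198, 0.0864]
eef_rot: [1.903, 2.497, 0.003]
wrist_force: [3.8, 0.2, 4.2]
gripper_width: 0.0359
```

>>> arm_command(
  moves="0 0 0.02 0.17 0.4; 0 0 0.04 0.34 0.4; 0 0 0.06 0.51 0.4; 0 0 0.08 0.68 0.4; 0 0 0.1 0.85 0.4",
)

```text
time_s: 16.35
ee_pos: [0.5711, -0.12, 0.0857]
eef_rot: [2.763, 1.489, 0.006]
wrist_force: [4.2, -0.9, 3.1]
gripper_width: 0.0355
```

>>> arm_command(
  moves="0 0 0.02 0.17 0.4; 0 0 0.04 0.34 0.4; 0 0 0.06 0.51 0.4; 0 0 0.08 0.68 0.4; 0 0 0.1 0.85 0.4",
)

```text
time_s: 16.98
ee_pos: [0.5715, -0.1209, 0.0852]
eef_rot: [3.131, 0.218, 0.009]
wrist_force: [4.7, -2.7, 5.6]
gripper_width: 0.0357
```

>>> arm_command(
  moves="0 0 0 0 0.4; 0 0 0 0 0.4",
)

```text
time_s: 17.23
ee_pos: [0.5715, -0.121, 0.0852]
eef_rot: [3.13, 0.226, 0.009]
wrist_force: [5.4, -2.4, 7.1]
gripper_width: 0.0355
```

>>> arm_command(
  moves="0 0 0 0 -0.1; 0 0 0 0 -0.1; 0 0 -3 0 -0.1; 0 0 -8 -0.1 0.4; 0 0 -12 -0.25 1",
)

```text
time_s: 17.85
ee_pos: [0.5682, -0.1198, 0.2047]
eef_rot: [-3.08, -0.621, 0.002]
wrist_force: [0.5, 0.6, 0.4]
gripper_width: 0.0315
```

```bash
python3 - <<'E'
from m import *
s=env.read_state();M=R.from_rotvec(s['eef_rot']).as_matrix();print(s['ee_pos'],s['qpos'].round(2))
print('tool shift',M.T@(np.array([.5843,-.0493,s['ee_pos'][2]])-s['ee_pos']),'roll',-(np.pi/2-.0743-np.arctan2(M[1,0],M[0,0])))
E
```

```text
[ 0.56816138 -0.11978543  0.20467767] [-0.68  0.63  1.22  1.79 -0.64  1.19 -0.44]
tool shift [ 4.21851719e-02 -5.87287086e-02 -3.09866876e-05] roll -1.0986737266412998
```

>>> arm_command(
  moves="1 -1.4 0 -0.18 1; 2 -2.8 0 -0.36 1; 3 -4.2 0 -0.54 1; 4.2 -5.9 0 -0.72 1; 4.2 -5.9 0 -0.9 1",
)

```text
time_s: 18.48
ee_pos: [0.5846, -0.0468, 0.2029]
eef_rot: [-2.497, -1.904, 0.001]
wrist_force: [-0.2, -0.1, -0.5]
gripper_width: 0.0004
```

>>> arm_command(
  moves="0 0 2 -0.1 1; 0 0 5 -0.2 1; 0 0 7 -0.2 1; 0 0 7.8 -0.2 1; 0 0 7.8 -0.2 1",
)

```text
time_s: 19.1
ee_pos: [0.5846, -0.0495, 0.1254]
eef_rot: [-2.307, -2.132, 0.001]
wrist_force: [0.4, 0.6, -0.4]
gripper_width: 0.0004
```

>>> arm_command(
  moves="0 0 0.2 0 1; 0 0 0.4 0 1; 0 0 0.4 0 1",
)

```text
time_s: 19.48
ee_pos: [0.5855, -0.0494, 0.1229]
eef_rot: [2.305, 2.133, 0.003]
wrist_force: [-3.0, -0.1, 7.4]
gripper_width: 0.0002
```

>>> arm_command(
  moves="0 0 0.1 0 1; 0 0 0.15 0 1; 0 0 0.15 0 1",
)

```text
time_s: 19.85
ee_pos: [0.5862, -0.0495, 0.1226]
eef_rot: [2.304, 2.133, 0.005]
wrist_force: [-4.9, 1.7, 16.6]
gripper_width: 0.0004
```

>>> arm_command(
  moves="0 0 -0.06 0 1; 0 0 -0.06 0 1;0 0 -0.06 0 1;0 0 -0.06 0 1;0 0 -0.06 0 1",
)

```text
time_s: 20.48
ee_pos: [0.5859, -0.0495, 0.1227]
eef_rot: [2.305, 2.133, 0.004]
wrist_force: [-2.8, 1.6, 12.7]
gripper_width: 0.0005
```

>>> arm_command(
  moves="0 0 0 0 1; 0 0 0 0 1;0 0 0 0 1;0 0 0 0 1;0 0 0 0 1",
)

```text
time_s: 21.1
ee_pos: [0.5859, -0.0495, 0.1227]
eef_rot: [2.304, 2.133, 0.004]
wrist_force: [-2.6, 0.5, 13.5]
gripper_width: 0.0005
```

>>> arm_command(
  moves="0 0 0 0 1; 0 0 0 0 1;0 0 0 0 1;0 0 0 0 1;0 0 0 0 1",
)

```text
time_s: 21.72
ee_pos: [0.5859, -0.0495, 0.1227]
eef_rot: [2.305, 2.133, 0.004]
wrist_force: [-2.5, 0.1, 12.1]
gripper_width: 0.0001
```

```bash
python3 - <<'E'
from m import *
s=env.read_state();print(s['ee_pos'],s['wrist_force'])
w=cam('wrist');c=cam('scene')
a=cv2.resize(w['image'][0:200, 260:380],None,fx=3,fy=3,interpolation=cv2.INTER_CUBIC)
b=cv2.resize(c['image'][140:260,320:430],None,fx=4,fy=4,interpolation=cv2.INTER_CUBIC)
b=cv2.copyMakeBorder(b,0,120,0,0,cv2.BORDER_CONSTANT)
cv2.imwrite('pics/c7.png',np.hstack([a,b]))
E
```

```text
[ 0.58592976 -0.04953859  0.12271708] [-2.49466192  0.13129276 12.08996253]
```

View pics/c7.png

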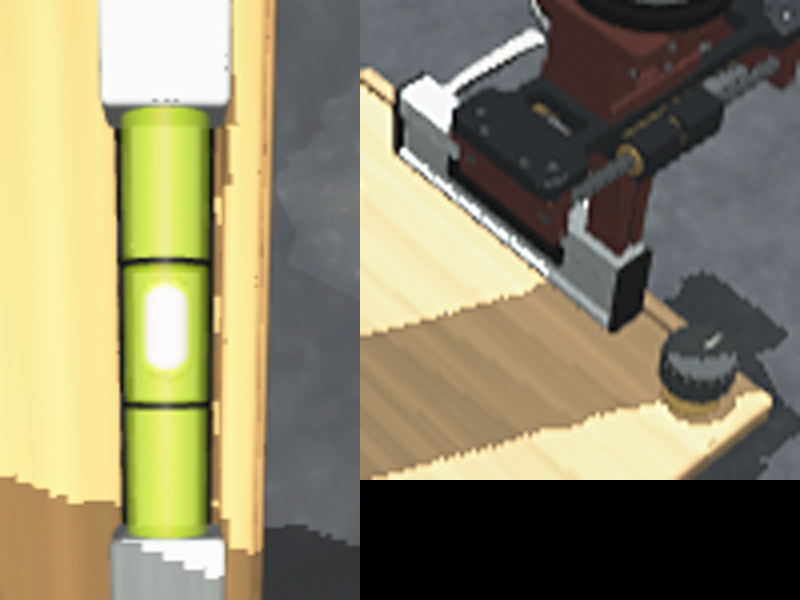

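The lines are at rows 261 and 405 and the bubble spans 283–371, so it sits about 1 mm from the middle. The push is a steady 12 N, and the fingers are clear of the knob. Handing in.

```bash
python3 -c "
from h import *
print(env.finish_job())"
```

```text
the job is handed in; nothing more can be done
None
```

The job is handed in after about 22 s of the 72 s allowed. I laid the level lengthwise along the back rail and let go of it. Pressing its knob end showed the bubble about 14 mm off, so I turned the knob about 2.5 rad clockwise. I then pressed the level again beside the knob and finished holding it there.

**Last checks:**
- **Bubble:** about 1 mm from the middle, where 3.5 mm is allowed.
- **Push:** steady at 12–13 N downward, a little over the 1 kg asked. With the level's weight that is about 15 N on the board.
- **Level:** flat and along the rail. From the tool position at release it was about 88 mm from the shelf's middle, inside the 76–95 mm band.
- **Knob:** free of the fingers.
- **Tin and jar:** nothing I did came near them, but I did not measure their places again at the end.

**What did not go to plan:** the fingers closed late while lifting, so the level was gripped about 16 mm low. Because of that it was briefly pressed with about 19 N (about 22 N on the board) when set down, well under the 60 N limit. I could not measure the load on the levelling foot directly. I take it as bearing because the remaining bubble offset agrees with the turn I gave the knob.

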